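# Lock the drainer's cup shelf, then draw the long spoon out from under it

### The arm

A 6-joint arm with a two-finger parallel gripper is mounted at the origin on a cart in front of the work surface, level with it; the furniture and walls round the work are solid. World frame = base frame: x ahead of the robot, y to its left, z up, the work surface at z = 0. Lengths are in m, angles in rad, forces in N, time in s.
With the tool pointing down it reaches from about 0.275 to 1 m from the base axis. Payload 8.4 kg.
Tool frame: the origin (TCP) lies between the finger pads; the fingertips stand 19 mm ahead of it and the grasp point (between the pads) is the TCP; z points along the fingers, y is the line along which they close (so a half turn about z gives the same grasp; the last joint's range is limited). The gripper opens to 85 mm and grips with 20 to 120 N. Pads are 22 mm wide; open, the fingers measure 114 mm over their backs; the gripper's body (76 mm by 85 mm) begins 54 mm behind the grasp point. The pads swing forward as they close: fully open they stand 13 mm farther back than shut.
Start: joints at [-1.214, 0.353, 1.633, -0, 1.155, -0.002], TCP at [0.219, -0.585, 0.25] pointing down, gripper open.
Joint ranges: [-2.63, 2.63], [-0.92, 2.1], [0.06, 2.66], [-1.3, 4.44], [0, 2.69], [-3.02, 3.02]. Speed limits (rad/s): [2.22, 2.22, 2.79, 3.14, 3.14, 3.14].

### API

Orientations are given as a rotation vector (axis times angle).
In Python, from plant import env, viewer, job_done gives the robot as it stands (env), with the cameras (viewer) and the job as plain functions.
- The arm moves only by the tool creep_tool, called after ">>>" as name(argument=value, ...) on one line, values as JSON. Schema: {"type":"object","properties":{"plan":{"type":"object","properties":{"sx":{"type":"array","items":{"type":"number"},"minItems":1,"maxItems":10},"sy":{"type":"array","items":{"type":"number"},"minItems":1,"maxItems":10},"sz":{"type":"array","items":{"type":"number"},"minItems":1,"maxItems":10},"ax":{"type":"array","items":{"type":"number"},"minItems":1,"maxItems":10},"ay":{"type":"array","items":{"type":"number"},"minItems":1,"maxItems":10},"az":{"type":"array","items":{"type":"number"},"minItems":1,"maxItems":10},"jaw":{"type":"array","items":{"type":"number"},"minItems":1,"maxItems":10}},"additionalProperties":false,"required":["sx","sy","sz","ax","ay","az","jaw"]},"clamp_n":{"type":"number"},"only":{"type":"string"},"quiet":{"type":"boolean"},"lines":{"type":"string"}},"required":["plan"],"additionalProperties":false}. plan is an object with one list for each field, all of the same length, 1 to 10, a row being the entries at one place: sx, sy, sz (the shift in shares of 0.75 m (1.0 is 0.75 m)), ax, ay, az (a rotation vector in normalised numbers (1 is 2 pi rad)), jaw (the finger opening in m); each row is the pose to reach, as a shift and turn from the pose commanded when the call began, along the tool's axes at that moment; what a row does not reach only later rows make up. A row lasts 1/10 s, in which the tool goes at most 0.05 m and 0.15 rad, less where a joint would pass 70% of its speed; a pose out of reach is approached as far as the arm can. The fingers move at their own pace and stop on an object; clamp_n is the grip in N (left out, the last holds). Time passes only in rows, so rows that do not move let the fingers close. The tool returns the time, the measured TCP pose, the force, the opening and the grip force at its end. only (a regular expression) keeps the lines of the reply that match it, lines (a string "A,B") keeps lines A to B, and quiet returns only ok. Shift and turn numbers lie between -1 and 1, and a call with a number outside is refused. Input that does not fit is refused with a message, and nothing moves.
- env.sense(): the state, without advancing time (a new reading comes with each control period).
- viewer.read_camera(name): name is "scene" or "side" or "wrist"; returns the picture (384x512x3 uint8, blue, green, red); there is no depth.
- viewer.calibration(name): a dict with "fx", "fy", "cx", "cy" (pixels), "R" (3x3) and "t" (3): a world point X has camera coordinates R X + t. Camera axes: x right, y down, z forward; pixel columns grow to the right and rows downward; lengths in m; the calibration is good to about 2 mm. A picture is of the moment at which its call begins: read the wrist's pose just before it. calibration takes no time and is no camera call; for the wrist camera it gives the pose at the moment of the call.
- job_done(): hands the job in; it is judged then, once.
The state is a dict: "time": time; "joint_positions": joint angles; "qvel": joint speeds; "effort": joint torques, N m; "eef_pos": TCP position; "tool_rot": TCP orientation; "force": force on the tool from outside, world axes, zero at the start; "wrist_torque": the same for the moment, N m; "width": finger opening in m; "grip_force": force on a finger pad.
Only numpy, scipy, OpenCV 4.12 (cv2) and the standard library are available. Lean on these libraries where they do the work, as an engineer would, in place of code of your own. Each camera call takes 0.05 s, during which the arm holds its last target. There are 200 camera calls.

### The job

The cup shelf of the dish drainer has been left unclamped: first turn the black clamp ring on its column clockwise until its pointer is at the red dot, so that the shelf cannot slip while you work below it. Then take the long wooden spoon that lies in the drainer: it is trapped under the shelf, so tilt it bowl end up and draw it diagonally out through the gap between shelf and end rail, without levering it hard against the drainer or disturbing the cups and the other things standing about. Finish still holding the spoon in the gripper, at rest and free of the drainer, with all of it clearly higher than the tops of the cups on the shelf.

Things in the scene. Friction and masses are not known exactly. Their poses are not given: they have to be found in the camera images.
- drainer: Slim steel-wire dish drainer on a grey tray, 190 x 400 mm, fixed. Origin: centre of the tray's underside, on the worktop; z up, +y along it to the open end, x across. Basket inside: x -76 to 76, y -176 to 176, rails 89 high. Floor: cross bars along x, 5 thick, tops z=26, at y=-110, -35, 100, 155; thin long wires between, tops z=21. Column at x=0, y=-220, top z=156, carries the cup shelf
- shelf_edge (a point): middle of the cup shelf's free edge: drainer x=0, y=-35, z=108. The shelf (underside z=104, top z=112) covers the whole width of the basket from y=-181 to y=-35; the rest of the basket, 211 mm long and 152 mm wide, is the opening
- opening_end (a point): top of the end rail of the basket at the open end, middle: drainer x=0, y=178, z=89
- clamp_ring (a joint): angle of the black knurled clamp ring, captive on the column, axis vertical; 0 = open (pointer at the white mark), grows clockwise seen from above, 1.4 = locked (pointer at the red dot, end stop). Stays where it is left; turning takes about 0.1 N m. Starts between 0 and 0.4
- ring_top (a point): centre of the clamp ring's top face, on its axis. The ring is 44 mm in diameter, 27 mm high, free all round except for its pointer; below it is the flat black bracket plate, 72 mm in diameter; the column's end (15 mm thick) stands 15 mm above the ring's top
- ring_pointer (a point): outer end of the ring's pointer, a black tab 10 mm wide with a white line, on the lowest 11 mm of the ring, 32 mm from its axis, 18 mm below its top. It turns with the ring; in the drainer's frame it points 50 degrees clockwise of +x (seen from above) when open, 130 degrees when locked
- spoon: wooden spoon, 282 mm long, about 35 g, lying along the drainer on its cross bars. Origin: middle of its length, at its underside, x along it towards the bowl, z up; handle 10 mm wide, 8 mm thick (z 7 to 15) from x=-141 to 66; bowl 53 mm wide from x=73 to 141. Centre of mass near x=41. Bowl starts in the opening, handle end under the shelf
- spoon_bowl_end (a point): tip of the spoon's bowl
- spoon_handle_end (a point): end of the spoon's handle, the one under the shelf
- cup_tall: slim beige cup, 47 mm in diameter, 62 mm high, drying upside down on the shelf (rim down). Origin: centre of its base, which is now on top (drainer z=174)
- cup_wide: wide speckled cup, 82 mm in diameter, 66 mm high, drying upside down on the shelf (rim down). Origin: centre of its base, which is now on top (drainer z=178). The two cups may stand either way round
- coffee_jar: glass jar with dark contents and a red lid, 81 mm in diameter, 145 mm high, behind the drainer; origin at the centre of its base; leave alone
- pasta_jar: glass jar of pasta with a red lid, 81 mm in diameter, 163 mm high, behind the drainer; origin at the centre of its base; leave alone
- mug: white mug with a red line, 82 mm in diameter, 94 mm high, to the right in front of the sink; leave alone
- lemon: lemon, 71 mm long, to the right in front of the sink; leave alone
- garlic: garlic bulb, 60 mm, at the left front; leave alone

How it is judged:
On the way, in this order (a step that is already met when the one before it is completed fails the run):
1. the clamp ring is turned to its locked mark while the spoon still lies in the drainer (value of joint clamp_ring above 1.28 rad and height (world z) of spoon_bowl_end below 0.06 m), for 0.2 s.
2. the spoon is tilted: its bowl end is out above the rails while its handle end is still below the shelf (height (world z) of spoon_bowl_end above 0.1 m and height (world z) of spoon_handle_end below 0.104 m and y of spoon_handle_end in the frame of drainer below -0.038 m), for 0.05 s.
At the end, for the whole second after the job is handed in: Ring locked (within 0.12 rad of 1.4); spoon gripped in the fingers (over 1 N), at rest, both ends over 185 mm above the worktop (cup tops: 178 mm), not touching the drainer, nor the robot touching it; cups and bystanders within 20 mm of where they stood (value of joint clamp_ring above 1.28 rad and height (world z) of each of spoon_bowl_end, spoon_handle_end above 0.185 m and contact force between the fingers and spoon above 1 N and contact force between drainer and spoon below 0.05 N and linear speed of spoon below 0.03 m/s and contact force between each of the arm, the fingers and drainer below 0.5 N and distance of each of cup_tall, cup_wide, coffee_jar, pasta_jar, mug, lemon, garlic from where it was at the start of the episode below 0.02 m); the arm keeps its last pose, push and grip.
It fails at once if the spoon is pulled about (more than 40 mm) while the shelf is unclamped (value of joint clamp_ring below 1.28 rad and distance of spoon from where it was at the start of the episode above 0.04 m).
It fails at once if the spoon is levered hard against the drainer (over 20 N) (contact force between spoon and drainer above 20 N).
It fails at once if a cup on the shelf is pushed more than 20 mm (distance of any of cup_tall, cup_wide from where it was at the start of the episode above 0.02 m).
It fails at once if a bystander is moved more than 20 mm (distance of any of coffee_jar, pasta_jar, mug, lemon, garlic from where it was at the start of the episode above 0.02 m).
It also fails if it takes over 54 s, if anything falls off the work surface, if the arm or the gripper's body presses on something with over 40 N, if the wrist force passes 120 N, or if a joint passes its speed limit or range.

## Working session

There is one attempt and no reset: what is moved stays moved. The work goes in short steps, Python scripts to look and compute and a tool call to move; the robot and the scene stay as the last step left them, time stands still between calls to the robot, and variables do not carry over. Pictures are saved under pics/ and viewed, at most 10 in all, crops included, and the job is handed in when it is done.

```bash
ls; mkdir -p pics
```

Run:
```python
from plant import env, viewer, job_done
import cv2
for n in("scene","side"):
    cv2.imwrite(f"pics/{n}0.png",cv2.resize(viewer.read_camera(n),(800,600),interpolation=cv2.INTER_CUBIC))
    c=viewer.calibration(n);print(n,c)
s=env.sense();print(s)
```

```text
pics
plant.py
scene {'fx': 488.66151741905225, 'fy': 488.66151741905225, 'cx': 259.02493836003555, 'cy': 188.743976299748, 'R': array([[ 0.5117278 , -0.85910471, -0.0085879 ],
       [-0.35369443, -0.2015484 , -0.91338847],
       [ 0.78296546,  0.47044376, -0.40699848]]), 't': array([-0.36257386,  0.30097936,  1.27792537])}
side {'fx': 452.94554515081796, 'fy': 452.94554515081796, 'cx': 257.74777441523077, 'cy': 190.14191914587448, 'R': array([[-0.9801081 , -0.19796965,  0.01400485],
       [-0.15185345,  0.70261765, -0.69517549],
       [ 0.12778359, -0.68347381, -0.71870363]]), 't': array([0.56715453, 0.24017815, 1.74340351])}
{'time': 0.1, 'joint_positions': array([-1.21441458e+00,  3.53562948e-01,  1.63403375e+00, -1.49007026e-05,
        1.15522076e+00, -2.39710848e-03]), 'qvel': array([ 0.00123714, -0.00116792, -0.00021784,  0.00135097, -0.00033286,
        0.00166811]), 'effort': array([ 1.33670543e-03, -6.06352258e+01, -3.42817819e+01,  1.24968801e-05,
        3.94956849e-03,  4.47058812e-05]), 'eef_pos': array([ 0.21931677, -0.58483488,  0.24965784]), 'tool_rot': array([-3.08999328e+00, -5.60345311e-01,  3.59679101e-04]), 'force': array([-0.64054587,  1.11994581,  0.489886  ]), 'wrist_torque': array([ 0.02822328, -0.05054527, -0.00565477]), 'grip_force': 0.0, 'width': 0.0849896165283063}
```

View pics/scene0.png

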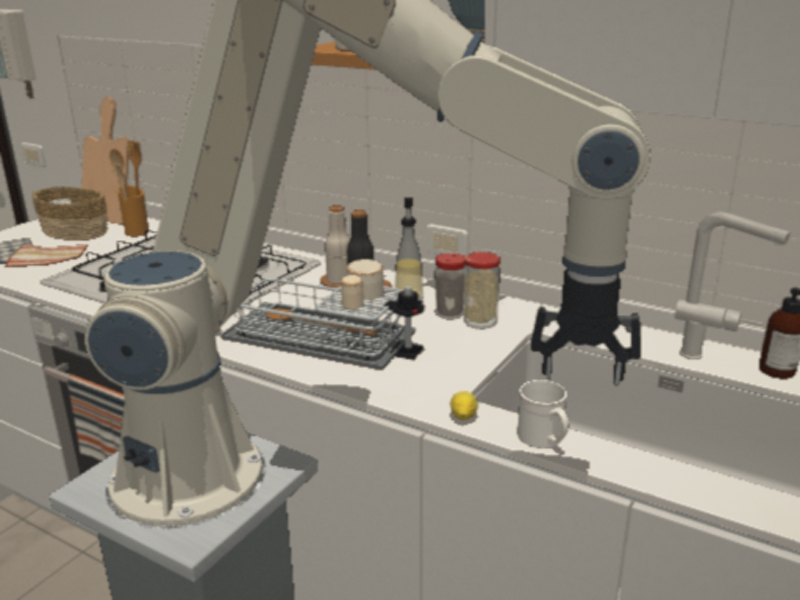

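View pics/side0.png

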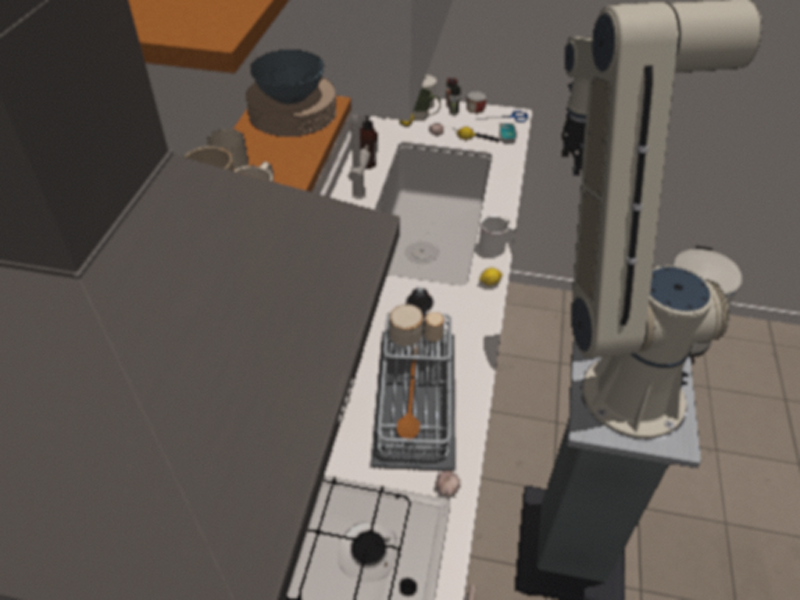

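The scene view shows the drainer with its column and ring near (407,300). In the side view the ring is at (420,297), the tray's far end at about (375–455,465), the bowl at (408,427), the garlic at (447,484), and the cups at (405,320) and (434,322).

Create h.py:
```python
import numpy as np,cv2
from scipy.spatial.transform import Rotation as Ro
from plant import env, viewer, job_done
def ray(n,u,v,z,c=None):
    c=c or viewer.calibration(n);R,t=np.array(c["R"]),np.array(c["t"])
    o=-R.T@t;d=R.T@np.array([(u-c["cx"])/c["fx"],(v-c["cy"])/c["fy"],1])
    return o+d*(z-o[2])/d[2]
def pix(n,X,c=None):
    c=c or viewer.calibration(n);p=c["R"]@np.array(X)+c["t"];return c["fx"]*p[0]/p[2]+c["cx"],c["fy"]*p[1]/p[2]+c["cy"]
def tool():
    s=env.sense();return s["eef_pos"],Ro.from_rotvec(s["tool_rot"])
```

Run:
```python
from h import *
im=cv2.imread("pics/side0.png")
a=viewer.read_camera("side")[178:318,215:315];a=cv2.resize(a,None,fx=4.2,fy=4.2,interpolation=cv2.INTER_CUBIC)
b=viewer.read_camera("scene")[160:235,210:280];b=cv2.resize(b,None,fx=5.3,fy=5.3,interpolation=cv2.INTER_CUBIC)
o=np.zeros((600,800,3),np.uint8);o[:588,:420]=a[:600];o[:b.shape[0],424:424+b.shape[1]]=b[:,:376];cv2.imwrite("pics/c1.png",o)
k=1.5625
for nm,u,v,z in[("ring",420,297,.13),("bowl",408,427,.04),("cupw",405,312,.178),("cupt",434,318,.174),("tray",372,465,.0),("trayr",455,467,0),("garlic",447,484,.03)]:print(nm,ray("side",u/k,v/k,z).round(3))
p,R=tool();print(p,R.as_matrix().round(3)); c=viewer.calibration("wrist");print("wcam in tool",R.inv().apply(-c["R"].T@c["t"]-p),(R.inv().as_matrix()@c["R"].T).round(3),c["fx"])
```

```text
ring [ 0.555 -0.094  0.13 ]
bowl [0.52  0.234 0.04 ]
cupw [0.574 0.009 0.178]
cupt [0.504 0.01  0.174]
tray [0.584 0.324 0.   ]
trayr [0.4  0.29 0.  ]
garlic [0.41  0.353 0.03 ]
[ 0.21936908 -0.58493714  0.2498117 ] [[ 0.936  0.351 -0.   ]
 [ 0.351 -0.936  0.001]
 [ 0.    -0.001 -1.   ]]
wcam in tool [ 0.0839922  -0.00025507 -0.12344228] [[ 0.001 -0.946 -0.323]
 [ 1.     0.001  0.   ]
 [-0.    -0.323  0.946]] 331.14351984234344
```

View pics/c1.png

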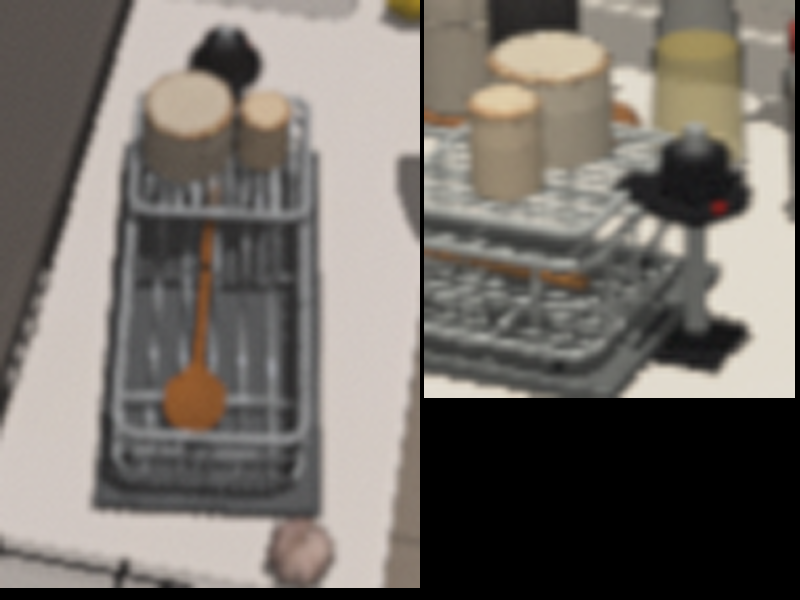

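Drainer +y runs roughly along world +y, yawed about 9°. The ring is near (0.555,-0.094). Next I'll bring the wrist camera over it for a better look.

Run:
```python
from h import *
p,R=tool();print(R.inv().apply(np.array([.53,.10,.45])-p).round(3))
k=4.2
for u,v in[(95,507),(320,513),(225,60)]:print(ray("side",215+u/k,178+v/k,0.008 if v>100 else .13).round(3))
```

```text
[ 0.531 -0.532 -0.2  ]
[0.583 0.333 0.008]
[0.399 0.3   0.008]
[ 0.554 -0.082  0.13 ]
```

The manual's scale: shifts go in shares of 0.75 m and turns go in shares of 2 pi rad. Converting my numbers, -0.53 m is -0.7067, -0.2 m is -0.2667, -1.4 rad is -0.2228.

>>> creep_tool(plan={"sx": [0,0.7067,0.7067,0.7067,0.7067,0.7067,0.7067,0.7067,0.7067,0.7067],"sy": [0,-0.7067,-0.7067,-0.7067,-0.7067,-0.7067,-0.7067,-0.7067,-0.7067,-0.7067],"sz": [-0.1333,-0.2667,-0.2667,-0.2667,-0.2667,-0.2667,-0.2667,-0.2667,-0.2667,-0.2667],"ax": [0,0,0,0,0,0,0,0,0,0],"ay": [0,0,0,0,0,0,0,0,0,0],"az": [-0.0239,-0.2228,-0.2228,-0.2228,-0.2228,-0.2228,-0.2228,-0.2228,-0.2228,-0.2228],"jaw": [0.085,0.085,0.085,0.085,0.085,0.085,0.085,0.085,0.085,0.085]})

```text
time: 1.2
eef_pos: [0.4023, -0.1816, 0.3892]
tool_rot: [1.996, 2.425, 0.0]
force: [1.6, -0.5, -0.4]
width: 0.0853
grip_force: 0.0
```

Run:
```python
from h import *
p,R=tool();print(R.inv().apply(np.array([.53,.10,.45])-p).round(3),R.as_matrix().round(3))
```

```text
[ 0.252  0.179 -0.061] [[-0.192  0.981  0.001]
 [ 0.981  0.192 -0.   ]
 [-0.     0.    -1.   ]]
```

Scaled: 0.25 m is 0.3333, 0.18 m is 0.24.

>>> creep_tool(plan={"sx": [0.3333,0.3333,0.3333,0.3333,0.3333,0.3333,0.3333,0.3333,0.3333,0.3333],"sy": [0.24,0.24,0.24,0.24,0.24,0.24,0.24,0.24,0.24,0.24],"sz": [-0.08,-0.08,-0.08,-0.08,-0.08,-0.08,-0.08,-0.08,-0.08,-0.08],"ax": [0,0,0,0,0,0,0,0,0,0],"ay": [0,0,0,0,0,0,0,0,0,0],"az": [0,0,0,0,0,0,0,0,0,0],"jaw": [0.085,0.085,0.085,0.085,0.085,0.085,0.085,0.085,0.085,0.085]})

```text
time: 2.2
eef_pos: [0.5315, 0.0943, 0.4483]
tool_rot: [-2.005, -2.419, 0.001]
force: [-1.0, -0.2, 0.4]
width: 0.0852
grip_force: 0.0
```

Run:
```python
from h import *
print(env.sense()["eef_pos"]); c=viewer.calibration("wrist")
a=viewer.read_camera("wrist");cv2.imwrite("pics/w1raw.png",a);cv2.imwrite("pics/w1.png",cv2.resize(a,(800,600),interpolation=cv2.INTER_CUBIC))
np.savez("w1.npz",**c)
```

```text
[0.53151704 0.09431116 0.44829255]
```

View pics/w1.png

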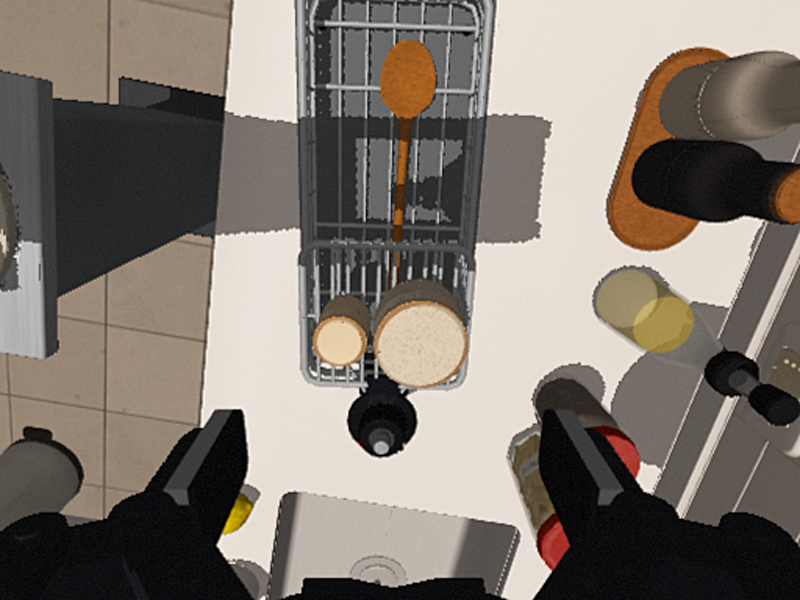

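The wrist view shows the column end at (381,440), the shelf's free edge along row 247 from column 302 to 474, the tall cup's top at (341,342) and the wide cup's top at (421,345). The spoon runs from its bowl tip at (408,41) along the handle through (404,120) and (398,240). The jars are at the right, at (600,450).

Add to h.py:
```python
def ld(f): return dict(np.load(f))
```

Run:
```python
from h import *
c=ld("w1.npz");k=1.5625
for n,u,v,z in[("col",381,440,.156),("edgeL",302,247,.108),("edgeR",474,247,.108),("cupt",341,342,.174),("cupw",421,345,.178),("bowltip",408,41,.036),("h1",404,120,.039),("h2",398,240,.039),("railL",300,100,.089),("railR",491,60,.089),("bowlc",408,78,.036)]:print(n,ray(0,u/k,v/k,z,c).round(4))
a=cv2.imread("pics/w1raw.png")[225:305,205:285];cv2.imwrite("pics/c2.png",cv2.resize(a,(560,560),interpolation=cv2.INTER_CUBIC))
```

```text
col [ 0.5564 -0.0922  0.156 ]
edgeL [0.4537 0.0633 0.108 ]
edgeR [0.6075 0.0926 0.108 ]
cupt [0.5051 0.0059 0.174 ]
cupw [0.5704 0.0173 0.178 ]
bowltip [0.5152 0.2574 0.036 ]
h1 [0.5249 0.1889 0.039 ]
h2 [0.5415 0.0725 0.039 ]
railL [0.4324 0.1869 0.089 ]
railR [0.5873 0.2483 0.089 ]
bowlc [0.5214 0.2264 0.036 ]
```

View pics/c2.png

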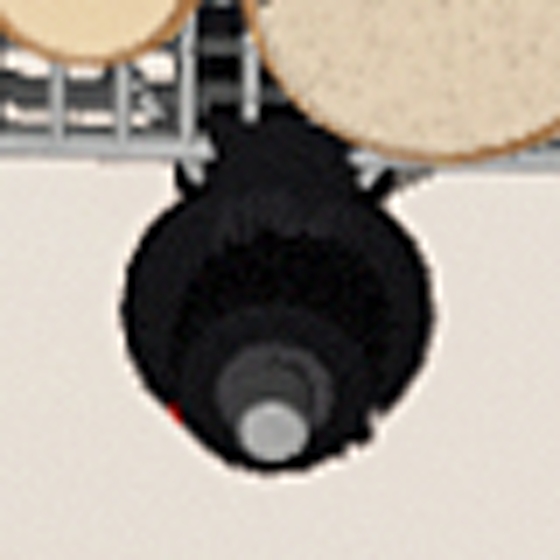

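Run:
```python
from h import *
c=ld("w1.npz")
col=ray(0,244.3,286.4,.156,c);print(col)
# plate silhouette: left 122, right 432 (row 305), plate z .112
for u in(122,432):print(ray(0,205+u/7,225+305/7,.112,c))
p,R=tool();print(p,R.as_matrix().round(3))
em=np.array([.5306,.078,.108]);y=np.array([-.187,.982,0]);r=em-.185*y;print(r)
t=np.array([.5634,-.102,.2]);print(R.inv().apply(t-p).round(4), "j6",env.sense()["joint_positions"])
```

```text
[ 0.558492   -0.10007014  0.156     ]
[ 0.5229514  -0.10355275  0.112     ]
[ 0.59182082 -0.09037952  0.112     ]
[0.53157982 0.09430696 0.44844866] [[-0.185  0.983 -0.   ]
 [ 0.983  0.185 -0.   ]
 [-0.    -0.    -1.   ]]
[ 0.565195 -0.10367   0.108   ]
[-0.1987 -0.005   0.2485] j6 [ 1.72984750e-01  8.82614050e-02  1.54193302e+00 -3.02710054e-04
  1.51187129e+00 -1.34032445e-02]
```

Run:
```python
from h import *
p,R=tool();print(R.inv().apply(np.array([.559,-.1005,.20])-p).round(4))
```

```text
[-0.1964 -0.009   0.2485]
```

>>> creep_tool(plan={"sx": [-0.2627,-0.2627,-0.2627,-0.2627,-0.2627,-0.2627,-0.2627,-0.2627,-0.2627],"sy": [-0.012,-0.012,-0.012,-0.012,-0.012,-0.012,-0.012,-0.012,-0.012],"sz": [0.1333,0.3307,0.3307,0.3307,0.3307,0.3307,0.3307,0.3307,0.3307],"ax": [0,0,0,0,0,0,0,0,0],"ay": [0,0,0,0,0,0,0,0,0],"az": [-0.1194,-0.1194,-0.1194,-0.1194,-0.1194,-0.1194,-0.1194,-0.1194,-0.1194],"jaw": [0.075,0.075,0.075,0.075,0.075,0.075,0.075,0.075,0.075]})

```text
time: 3.15
eef_pos: [0.5598, -0.1002, 0.2011]
tool_rot: [-0.98, -2.984, -0.0]
force: [0.6, -0.3, 0.4]
width: 0.0751
grip_force: 0.0
```

Run:
```python
from h import *
p,R=tool();print(p,R.as_matrix().round(3)); c=viewer.calibration("wrist")
a=viewer.read_camera("wrist");cv2.imwrite("pics/w2raw.png",a);np.savez("w2.npz",**c)
cv2.imwrite("pics/w2.png",cv2.resize(a[180:,100:412],None,fx=2.5,fy=2.5,interpolation=cv2.INTER_CUBIC))
print(pix(0,[.559,-.1005,.156],c))
```

```text
[ 0.55979525 -0.10018728  0.20105531] [[-0.805  0.593 -0.   ]
 [ 0.593  0.805  0.   ]
 [ 0.     0.    -1.   ]]
(np.float64(248.38265919417967), np.float64(239.3897917569331))
```

View pics/w2.png

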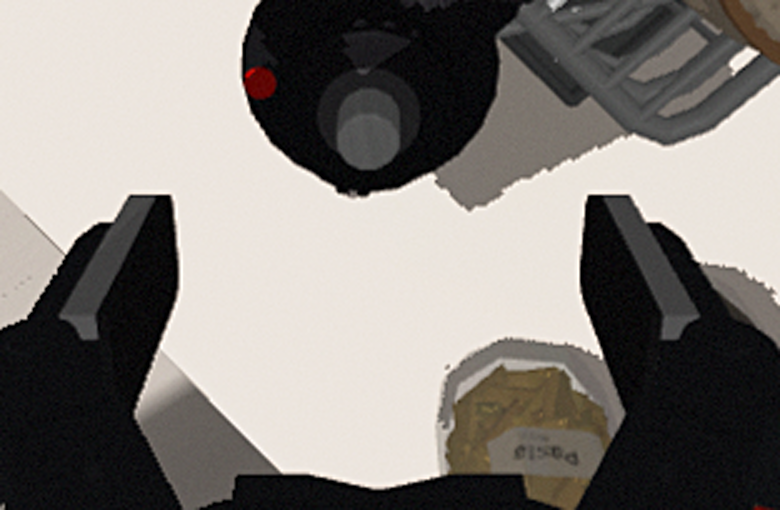

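The column end is at crop (368,141), about 1.5 mm from where I predicted. The red dot is at (260,82) and the pointer sits at the bottom, near (350,190), 90° away from the fingers. The pasta jar is at the lower right, so I'll check its clearance.

Run:
```python
from h import *
c=ld("w2.npz");c1=ld("w1.npz")
f=lambda u,v:(100+u/2.5,180+v/2.5)
print("col",ray(0,*f(368,141),.156,c), "jar near edge", ray(0,*f(510,345),.15,c),ray(0,*f(443,400),.15,c))
print("lids",ray(0,610/1.5625,450/1.5625,.145,c1),ray(0,565/1.5625,530/1.5625,.163,c1))
print("side",ray("scene",450/1.5625,262/1.5625,.145),ray("scene",482/1.5625,260/1.5625,.163))
p,R=tool();print(R.inv().apply(np.array([.5585,-.0995,.142])-p).round(4))
```

```text
col [ 0.55712205 -0.09993551  0.156     ] jar near edge [ 0.62654795 -0.10656516  0.15      ] [ 0.63066816 -0.13017229  0.15      ]
lids [ 0.77543997 -0.06891932  0.145     ] [ 0.75054397 -0.1539908   0.163     ]
side [ 0.74740998 -0.09957468  0.145     ] [ 0.75319035 -0.17739484  0.163     ]
[ 0.0018 -0.001   0.0599]
```

Scaled: 0.059 m is 0.0787, 0.04 m is 0.0533.

>>> creep_tool(plan={"sx": [0.0027,0.0027,0.0027,0.0027,0.0027,0.0027,0.0027,0.0027],"sy": [-0.0027,-0.0027,-0.0027,-0.0027,-0.0027,-0.0027,-0.0027,-0.0027],"sz": [0.0533,0.0787,0.0787,0.0787,0.0787,0.0787,0.0787,0.0787],"ax": [0,0,0,0,0,0,0,0],"ay": [0,0,0,0,0,0,0,0],"az": [0,0,0,0,0,0,0,0],"jaw": [0.07,0.07,0.03,0.03,0.03,0.03,0.03,0.03]}, clamp_n=25)

```text
time: 4.0
eef_pos: [0.5567, -0.1008, 0.1435]
tool_rot: [-0.976, -2.986, 0.003]
force: [-6.0, -6.3, 0.8]
width: 0.0423
grip_force: 26.1
```

Scaled: 0.001 m is 0.0013, 1.45 rad is 0.2308.

>>> creep_tool(plan={"sx": [0.0013,0.0013,0.0013,0.0013,0.0013,0.0013,0.0013,0.0013,0.0013,0.0013],"sy": [0.0013,0.0013,0.0013,0.0013,0.0013,0.0013,0.0013,0.0013,0.0013,0.0013],"sz": [0,0,0,0,0,0,0,0,0,0],"ax": [0,0,0,0,0,0,0,0,0,0],"ay": [0,0,0,0,0,0,0,0,0,0],"az": [0.0239,0.0477,0.0716,0.0955,0.1194,0.1432,0.1671,0.191,0.2149,0.2308],"jaw": [0.03,0.03,0.03,0.03,0.03,0.03,0.03,0.03,0.03,0.03]})

```text
time: 5.0
eef_pos: [0.5576, -0.0991, 0.1437]
tool_rot: [2.713, 1.579, 0.001]
force: [-0.6, 0.9, -4.4]
width: 0.0428
grip_force: 26.1
```

>>> creep_tool(plan={"sx": [0,0],"sy": [0,0],"sz": [0,0],"ax": [0,0],"ay": [0,0],"az": [0.008,0.008],"jaw": [0.03,0.03]})

```text
time: 5.2
eef_pos: [0.5583, -0.0982, 0.1436]
tool_rot: [2.748, 1.518, 0.004]
force: [-0.8, 1.0, 0.0]
width: 0.043
grip_force: 26.8
```

```bash
python3 -c "
from h import *
s=env.sense();print(s['wrist_torque'],s['force'],s['joint_positions'])"
```

```text
[0.31633586 0.0181555  0.54913614] [-0.82926082  1.02918777  0.03839497] [-1.76860506e-01  3.87486858e-01  1.85293751e+00  1.76383544e-04
  8.98253367e-01  3.84512557e-01]
```

Wrist torque has risen to 0.55 N·m against 0.1 N·m for turning, so the ring should be at its end stop. I'll release it, rise and check.

Scaled: -0.15 m is -0.2, -0.1 m is -0.1333.

>>> creep_tool(plan={"sx": [0,0,0,0,0,0,0],"sy": [0,0,0,0,0,0,0],"sz": [0,0,0,-0.0667,-0.1333,-0.2,-0.2],"ax": [0,0,0,0,0,0,0],"ay": [0,0,0,0,0,0,0],"az": [0,0,0,0,0,0,0],"jaw": [0.08,0.08,0.08,0.08,0.08,0.08,0.08]})

```text
time: 5.9
eef_pos: [0.5606, -0.0992, 0.2992]
tool_rot: [2.744, 1.515, 0.014]
force: [0.1, 0.1, -0.5]
width: 0.0797
grip_force: 0.0
```

Run:
```python
from h import *
p,R=tool();print(p,R.as_matrix().round(3)); c=viewer.calibration("wrist")
a=viewer.read_camera("wrist");np.savez("w3.npz",**c)
u,v=pix(0,[.5575,-.0995,.12],c);u,v=int(u),int(v);print(u,v)
cv2.imwrite("pics/w3.png",cv2.resize(a[v-60:v+60,u-80:u+80],None,fx=5,fy=5,interpolation=cv2.INTER_CUBIC))
```

```text
[ 0.56058698 -0.09919704  0.29917977] [[ 0.533  0.846  0.012]
 [ 0.846 -0.533 -0.002]
 [ 0.004  0.011 -1.   ]]
246 180
```

View pics/w3.png

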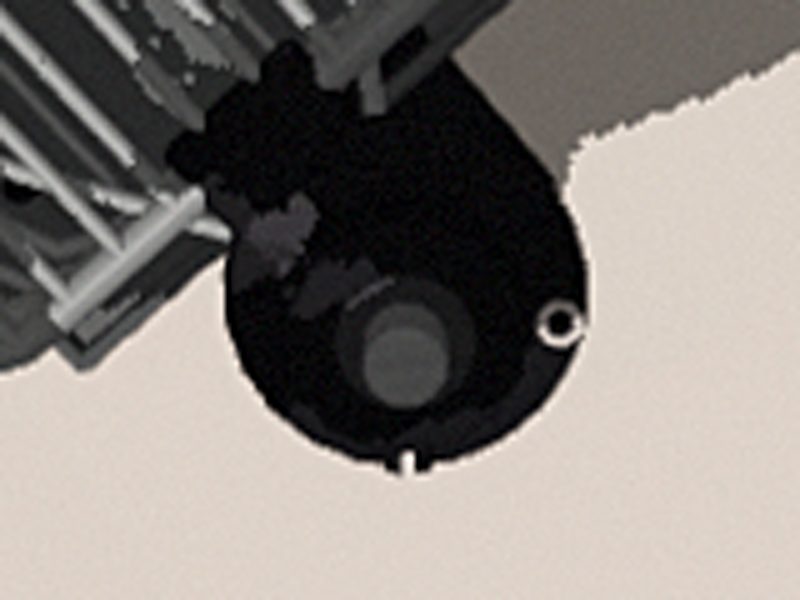

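The pointer is at crop (407,462). The white mark is at (560,325), and the red dot isn't visible. I'll compute the pointer's angle.

Run:
```python
from h import *
c=ld("w3.npz")
f=lambda u,v:(166+u/5,120+v/5)
ax=ray(0,*f(406,369),.156,c);print(ax)
for n,u,v,z in[("ptr",407,462,.123),("white",560,325,.114)]:
    q=ray(0,*f(u,v),z,c);d=(q-ax)[:2];print(n,q,np.hypot(*d),np.degrees(np.arctan2(d[1],d[0])))
c=ld("w2.npz");f=lambda u,v:(100+u/2.5,180+v/2.5)
q=ray(0,*f(260,82),.114,c);d=(q-ax)[:2];print("red",np.hypot(*d),np.degrees(np.arctan2(d[1],d[0])))
q=ray(0,*f(350,190),.123,c);d=(q-ax)[:2];print("ptr0",np.hypot(*d),np.degrees(np.arctan2(d[1],d[0])))
```

```text
[ 0.55744962 -0.10123116  0.156     ]
ptr [ 0.54168583 -0.1264191   0.123     ] 0.02971412859794092 -122.04026443859144
white [ 0.58025289 -0.12115384  0.114     ] 0.030280391447717808 -41.14295246415792
red 0.02918546229626136 -123.75098382532168
ptr0 0.029822769248602228 -45.18391253924498
```

The ring is locked: the pointer is at -122°, within measurement error of the red dot at -124°, and 81° past the white mark. Next is the spoon grasp, with the tool pre-tilted towards the open end.

Add to h.py:
```python
S=np.array([-.141,.990,0]);S/=np.linalg.norm(S);Z=np.array([0,0,1.])
def pose(a):
    z=-Z*np.cos(a)-S*np.sin(a);x=S*np.cos(a)-Z*np.sin(a);return Ro.from_matrix(np.c_[x,np.cross(z,x),z])
def delta(pt,Rt):
    p,R=tool();print(R.inv().apply(pt-p).round(4),(R.inv()*Rt).as_rotvec().round(3))
```

Run:
```python
from h import *
R=pose(.35);z=R.as_matrix()[:,2];T=np.array([.530,.1535,.037])-.010*z;print(T)
delta(T-.13*z,R)
```

```text
[0.52951651 0.15689472 0.04639373]
[ 0.2344 -0.191   0.1265] [-0.115 -0.336 -0.697]
```

Scaled: 0.234 m is 0.312, 0.22 m is 0.2933, -0.697 rad is -0.1109.

>>> creep_tool(plan={"sx": [0.2933,0.2933,0.2933,0.2933,0.312,0.312,0.312,0.312,0.312,0.312],"sy": [-0.24,-0.24,-0.24,-0.24,-0.2547,-0.2547,-0.2547,-0.2547,-0.2547,-0.2547],"sz": [0,0,0,0,0.1693,0.1693,0.1693,0.1693,0.1693,0.1693],"ax": [-0.0183,-0.0183,-0.0183,-0.0183,-0.0183,-0.0183,-0.0183,-0.0183,-0.0183,-0.0183],"ay": [-0.0535,-0.0535,-0.0535,-0.0535,-0.0535,-0.0535,-0.0535,-0.0535,-0.0535,-0.0535],"az": [-0.1109,-0.1109,-0.1109,-0.1109,-0.1109,-0.1109,-0.1109,-0.1109,-0.1109,-0.1109],"jaw": [0.04,0.04,0.04,0.04,0.04,0.04,0.04,0.04,0.04,0.04]})

```text
time: 6.95
eef_pos: [0.5205, 0.2005, 0.1651]
tool_rot: [1.876, 2.164, -0.339]
force: [-0.1, -0.0, -0.4]
width: 0.04
grip_force: 0.0
```

Run:
```python
from h import *
R=pose(.35);z=R.as_matrix()[:,2];T=np.array([.530,.1535,.037])-.010*z
delta(T-.13*z,R);delta(T,R)
c=viewer.calibration("wrist");a=viewer.read_camera("wrist");np.savez("w4.npz",**c)
cv2.imwrite("pics/w4.png",cv2.resize(a,(800,600),interpolation=cv2.INTER_CUBIC))
print(np.array(pix(0,[.530,.1535,.039],c))*1.5625)
```

```text
[-0.0011  0.0027 -0.0033] [-0.008 -0.002  0.002]
[-0.0013  0.0037  0.1267] [-0.008 -0.002  0.002]
[398.11822988 303.52885146]
```

View pics/w4.png

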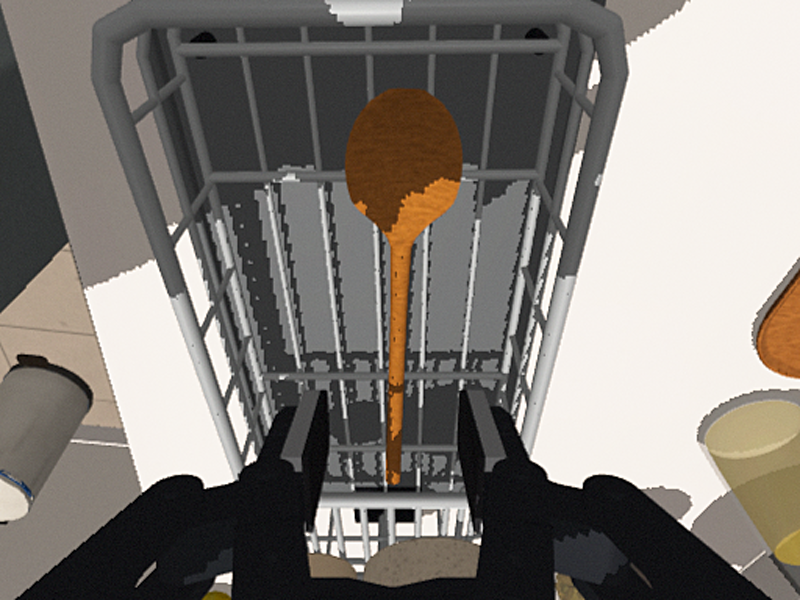

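The predicted grasp point (398,303) lies on the handle's centreline at (399,303). The handle end is visible at (393,480), and the bowl tip at (404,88). I'll descend and grip.

Scaled: 0.126 m is 0.168, 0.115 m is 0.1533.

>>> creep_tool(plan={"sx": [-0.0013,-0.0013,-0.0013,-0.0013,-0.0013,-0.0013,-0.0013,-0.0013,-0.0013,-0.0013],"sy": [0.004,0.004,0.004,0.004,0.004,0.004,0.004,0.004,0.004,0.004],"sz": [0.0667,0.12,0.1533,0.168,0.168,0.168,0.168,0.168,0.168,0.168],"ax": [0,0,0,0,0,0,0,0,0,0],"ay": [0,0,0,0,0,0,0,0,0,0],"az": [0,0,0,0,0,0,0,0,0,0],"jaw": [0.04,0.04,0.04,0.04,0.0,0.0,0.0,0.0,0.0,0.0]}, clamp_n=40)

```text
time: 8.0
eef_pos: [0.5297, 0.1588, 0.0481]
tool_rot: [1.875, 2.164, -0.335]
force: [0.6, -0.6, 7.1]
width: 0.0075
grip_force: 42.7
```

Run:
```python
from h import *
p,R=tool();print((p).round(4),(R.as_matrix()).round(3))
# rotate about handle end by th (bowl up): handle end ~ .141 behind origin
E0=ray(0,393/1.5625,480/1.5625,.039,ld("w4.npz"));tip=ray(0,404/1.5625,88/1.5625,.04,ld("w4.npz"));print(E0,tip,np.linalg.norm(E0-tip))
E0[2]=.037
y=np.cross(Z,S)
for th in(.1,.2,.3,.38):
    Q=Ro.from_rotvec(np.cross(S,Z)*th);d=Q.apply(p-E0)-(p-E0)+.004*Z
    print(th,R.inv().apply(d).round(4),(R.inv()*Q*R).as_rotvec().round(3))
ax=Q.apply(S);print("draw",R.inv().apply(d+.14*ax).round(4),R.inv().apply(d+.14*ax+.2*Z).round(4), p+d+.14*ax)
```

```text
[0.5297 0.1588 0.0481] [[-0.134  0.99   0.044]
 [ 0.931  0.141 -0.338]
 [-0.341 -0.005 -0.94 ]]
[ 0.55043915 -0.00770353  0.039     ] [0.51616724 0.26130701 0.04      ] 0.2711867151790557
0.1 [-0.0089 -0.0001 -0.0188] [-0.   0.1 -0. ]
0.2 [-0.0179 -0.0002 -0.033 ] [-0.     0.2   -0.001]
0.3 [-0.0282 -0.0003 -0.0462] [-0.001  0.3   -0.001]
0.38 [-0.0374 -0.0003 -0.056 ] [-0.001  0.38  -0.002]
draw [ 0.0671 -0.0005 -0.1492] [-0.001  -0.0015 -0.3372] [0.51365125 0.27159108 0.16547834]
```

Scaled: -0.056 m is -0.0747, -0.018 m is -0.024, 0.38 rad is 0.0605.

>>> creep_tool(plan={"sx": [-0.0027,-0.012,-0.024,-0.0373,-0.0493,-0.0493,-0.0493],"sy": [0,0,0,0,0,0,0],"sz": [-0.0053,-0.0251,-0.044,-0.0613,-0.0747,-0.0747,-0.0747],"ax": [0,0,0,0,0,0,0],"ay": [0,0.0159,0.0318,0.0477,0.0605,0.0605,0.0605],"az": [0,0,0,0,0,0,0],"jaw": [0,0,0,0,0,0,0]})

```text
time: 8.7
eef_pos: [0.5312, 0.1422, 0.1121]
tool_rot: [-2.043, -2.349, -0.023]
force: [-0.0, 0.8, -0.5]
width: 0.0076
grip_force: 41.8
```

Run:
```python
from h import *
s=env.sense();print(s["wrist_torque"])
c=viewer.calibration("side");u,v=pix("side",[.53,.1,.06]);u,v=int(u),int(v)
a=viewer.read_camera("side")[v-55:v+45,u-65:u+65];cv2.imwrite("pics/s2.png",cv2.resize(a,None,fx=6,fy=6,interpolation=cv2.INTER_CUBIC))
```

```text
[0.00873321 0.03311685 0.00500194]
```

View pics/s2.png

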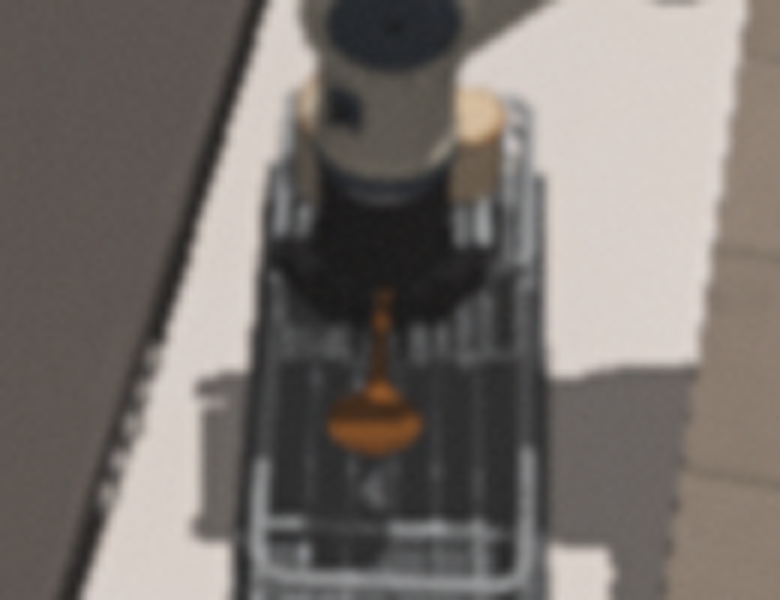

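The bowl has come up and forward of the gripper: it is at (375,425) and foreshortened, so it is tilted. The cups haven't moved, and the wrist force is under 1 N. Now I'll draw it along its axis.

Scaled: 0.145 m is 0.1933, 0.03 m is 0.04.

>>> creep_tool(plan={"sx": [0.04,0.08,0.12,0.16,0.1933,0.1933],"sy": [0,0,0,0,0,0],"sz": [-0.016,-0.032,-0.048,-0.064,-0.0773,-0.0773],"ax": [0,0,0,0,0,0],"ay": [0,0,0,0,0,0],"az": [0,0,0,0,0,0],"jaw": [0,0,0,0,0,0]})

```text
time: 9.35
eef_pos: [0.5111, 0.2883, 0.1749]
tool_rot: [-2.037, -2.355, -0.026]
force: [0.6, -0.0, -0.6]
width: 0.0076
grip_force: 41.8
```

>>> creep_tool(plan={"sx": [0,0,0,0,0,0,0,0],"sy": [0,0,0,0,0,0,0,0],"sz": [-0.0533,-0.1067,-0.16,-0.2133,-0.24,-0.24,-0.24,-0.24],"ax": [0,0,0,0,0,0,0,0],"ay": [0,0,0,0,0,0,0,0],"az": [0,0,0,0,0,0,0,0],"jaw": [0,0,0,0,0,0,0,0]})

```text
time: 10.15
eef_pos: [0.5128, 0.2785, 0.3519]
tool_rot: [-2.04, -2.35, -0.018]
force: [-0.1, 0.5, -1.5]
width: 0.0073
grip_force: 41.8
```

Run:
```python
from h import *
a=viewer.read_camera("side")
b=viewer.read_camera("wrist");o=np.hstack([cv2.resize(a[100:340,180:340],(400,600)),cv2.resize(b,(400,300)).repeat(1,0).copy() if 0 else np.vstack([cv2.resize(b,(400,300)),cv2.resize(viewer.read_camera("scene")[120:270,130:330],(400,300))])])
cv2.imwrite("pics/f.png",o)
```

```text
(no output)
```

View pics/f.png

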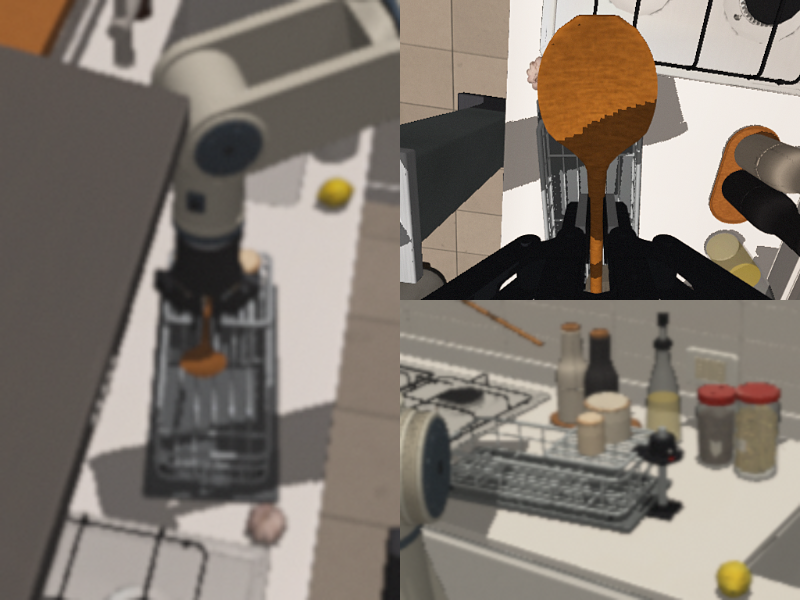

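The spoon is held clear of the drainer: the bowl is in the wrist view, and the handle is well above the cups in the scene view. The cups and other items stand where they were. I'll let it settle, then hand in.

>>> creep_tool(plan={"sx": [0,0,0,0,0],"sy": [0,0,0,0,0],"sz": [0,0,0,0,0],"ax": [0,0,0,0,0],"ay": [0,0,0,0,0],"az": [0,0,0,0,0],"jaw": [0,0,0,0,0]})

```text
time: 10.8
eef_pos: [0.5137, 0.2788, 0.3543]
tool_rot: [-2.041, -2.35, -0.024]
force: [-0.7, 0.4, -0.3]
width: 0.0077
grip_force: 41.8
```

```bash
python3 -c "
from plant import env, viewer, job_done
print(job_done())"
```

```text
the job is handed in; nothing more can be done
None
```

I locked the clamp ring, drew the spoon out from under the shelf, and handed the job in at 10.8 s with the spoon gripped about 0.28 m or more above the worktop (cup tops are at 0.178 m); the judge returned no verdict.

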